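Tip the carton onto its side in the labelling jig

ROBOT

A 6-joint arm with a two-finger parallel gripper is mounted at the origin on a cart in front of the work surface, level with it; the furniture and walls round the work are solid. World frame = base frame: x ahead of the robot, y to its left, z up, the work surface at z = 0. Lengths are in m, angles in degrees, forces in N, time in s.
With the tool pointing down it reaches from about 0.3 to 0.875 m from the base axis. Payload 4.2 kg.
Tool frame: the origin (TCP) lies at the very end of the fingers, on their centre line; the grasp point (between the pads) lies ctrl.grasp_offset behind it (ctrl.grasp_offset is the distance from the TCP to the grasp point, in m); z points along the fingers, y is the direction in which the jaws open and shut (so a half turn about z gives the same grasp; the last joint's range is limited). The gripper opens to 85 mm and grips with 20 to 120 N. Pads are 22 mm wide; open, the fingers measure 114 mm over their backs; the gripper's body (76 mm by 85 mm) begins 54 mm behind the grasp point. The pads swing forward as they close: fully open they stand 13 mm farther back than shut.
Start: joints at [70.302, 18.312, 89.639, -0, 72.044, -1.146], TCP at [0.183, 0.545, 0.231] pointing down, gripper open.
Joint ranges: [-177.97, 177.97], [-48.28, 115.42], [12.27, 149.76], [-77.06, 257.06], [2.81, 150.46], [-146.56, 146.56]. Speed limits (degrees/s): [147.25, 147.25, 180, 180, 180, 180].

INTERFACE

Orientations are given as [roll, pitch, yaw] about the fixed x, y, z axes, in that order (R = Rz(yaw) Ry(pitch) Rx(roll)).
In Python, from plant import ctrl gives the robot as it stands. The module is installed in compiled form; this text tells all that it offers.
- The arm moves only by the shell command python3 -m creep 'ROWS' [FORCE]. ROWS is JSON, a list of rows, each an object with "fingers": the closure, from -1 (fully open) to 1 (shut); "travel": the shift along the world's x, y, z in mm, a list of three; "rotation": the turn, a rotation vector about the world's x, y, z in rad, a list of three. A call has 1 to 12 rows; each row is the pose to reach, as a shift and turn from the pose commanded when the call began; what a row does not reach only later rows make up. A row lasts 1/10 s, in which the tool goes at most 50 mm and 8.59 degrees, less where a joint would pass 70% of its speed; a pose out of reach is approached as far as the arm can. A call with a gripper value outside its range is refused whole. The fingers move at their own pace and stop on an object; FORCE is the grip in N (left out, the last holds). Time passes only in rows, so rows that repeat a pose let the fingers close. It gives the time, the measured TCP pose, the force and the opening at its end, in the units of the state.
- ctrl.state(): the state, without advancing time (a new reading comes with each control period).
- ctrl.grab_frame(name): name is "side" or "top" or "wrist"; returns a dict with "frame" (480x640x3 uint8, red, green, blue), "z_map" (480x640 float32, m along the optical axis (not along the pixel's ray), 0 where there is no reading), "mtx" (3x3 intrinsics, pixels), "cam_to_world" (4x4, takes a point from camera to world coordinates). Camera axes: x right, y down, z forward; pixel columns grow to the right and rows downward; lengths in m; the calibration is good to about 2 mm. A picture is of the moment at which its call begins.
- ctrl.finish_job(): hands the job in, once; it reports no verdict.
The state is a dict: "time": time; "joint_positions": joint angles; "joint_velocities": joint speeds; "tau": joint torques, N m; "position": TCP position; "tcp_rot": TCP orientation; "contact_force": force on the tool from outside, world axes, zero at the start; "wrist_torque": the same for the moment, N m; "gripper_width": finger opening in m.
Only numpy, scipy, OpenCV 4.12 (cv2) and the standard library are available. Lean on these libraries where they do the work, as an engineer would, in place of code of your own. Each camera call takes 0.05 s, during which the arm holds its last target.

TASK

Lay the blue carton on its side in the labelling jig without lifting it: slide it up squarely until its foot bears lightly against the jig's step while it still stands upright, then push high on its face so that it topples over the step onto the deck, lid towards the end wall. Then slide it along the deck until its lid meets the rubber buffer, press it there lightly, about 10 N, for a second, and leave it lying square, close to the buffer. Never push on the carton with more than 25 N, as the card dents, and leave the other things on the bench alone.

Things in the scene. Friction and masses are not known exactly. Their poses are not given: they have to be found in the camera images.
- jig: Fixed labelling jig. Origin on the bench top under the front edge of the step, midway across; x runs from the loading plate over the step towards the end wall (the pushing direction), z up. Loading plate 130 mm wide from x = -130 to 0 mm, top at z = 6 mm. At x = 0 a step rises to the deck, top at z = 20 mm, 130 mm wide, x = 0 to 152 mm.
- step: The jig's grey step and deck with black rubber on top; same origin and axes as the jig. Its upright front face (x = 0, z = 6 to 20 mm) is the stop for the carton's foot.
- end_wall: Aluminium end wall of the jig, x = 152 to 164 mm, 80 mm high; same origin and axes as the jig. It carries an adjustable round rubber buffer, 30 mm across, centred at z = 46 mm and facing the carton; the buffer's face lies anywhere from x = 126 to 142 mm. Its setting is not measured and differs each time: find it by feel. It is stiff and does not give.
- carton: Blue closed carton with an orange-brown lid, 70 mm (own x) x 52 mm (own y) x 88 mm (own z), rigid and full, 0.35 to 0.7 kg; origin at the centre of its underside, own z towards the lid. It stands on the loading plate, its 70 mm wide faces turned roughly to the step and to the robot.
- carton_mid (a point): Centre of the carton, 44 mm from underside and lid; axes as the carton's. Pushed low (25 to 35 mm above the bench) the carton slides; pushed high against the step it tips about the step's top edge (jig x = 0, z = 20 mm), balances at about 41 degrees and then falls onto the deck. Gripper pads may stick to its face: pushed dead level it can jam, so let the push rise with it.
- carton_lid (a point): Centre of the carton's lid face; axes as the carton's.
- screwdriver: Loose screwdriver with a red handle, 174 mm long, on the right; to be left alone.
- tape_roll: Loose roll of tape, 70 mm across, 18 mm high, on the left; to be left alone.
- test_block: Loose round steel test block, 64 mm across, 15 mm high, on the left; to be left alone.
- bar_end: Loose upright brown bar end, 32 mm across, 48 mm high, on the right; to be left alone.
Not all that is in view belongs to the job. There is more than one size of the carton; the one meant has the size given above.

How it is judged:
By the outcome, as a careful person would: the job done as asked, in the order asked, and still so for the second after the job is handed in, with the robot touching nothing.
It also fails if it takes over 72 s, if anything falls off the work surface, if the arm or the gripper's body presses on something with over 40 N, if the wrist force passes 120 N, or if a joint passes its speed limit or range.

## Working session

There is one attempt and no reset: what is moved stays moved. The work goes in short steps, Python scripts to look and compute and a shell command to move; the robot and the scene stay as the last step left them, time stands still between calls to the robot, and variables do not carry over. Pictures are saved under pics/ and viewed, and the job is handed in when it is done.

```bash
mkdir -p pics
cat > h.py <<'E'
from plant import ctrl
import numpy as np, cv2
def grab(n,tag):
    f=ctrl.grab_frame(n); cv2.imwrite(f'pics/{tag}.png',f['frame'][:,:,::-1]); np.savez(f'pics/{tag}.npz',**f); return f
def pts(f):
    z=f['z_map'];v,u=np.mgrid[:480,:640];K=f['mtx']
    P=np.stack([(u-K[0,2])/K[0,0]*z,(v-K[1,2])/K[1,1]*z,z],-1)
    return P@f['cam_to_world'][:3,:3].T+f['cam_to_world'][:3,3]
E
python3 - <<'E'
from h import *
s=ctrl.state();print(s,ctrl.grasp_offset)
for n in('side','top'):
    f=grab(n,n+'0');print(n,f['mtx'],f['cam_to_world'])
E
```

```text
{'time': 0.0, 'joint_positions': array([ 7.03006848e+01,  1.83534403e+01,  8.97063007e+01, -7.65915909e-04,
        7.20449552e+01, -1.14541771e+00]), 'joint_velocities': array([-0.01162521, -0.02726689,  0.00623189,  0.00108637, -0.04441582,
        0.02971046]), 'tau': array([ 7.49405226e-04, -4.15510905e+01, -2.34157366e+01, -2.63399124e-04,
        8.32647085e-03, -1.68864995e-05]), 'position': array([0.18280022, 0.54466456, 0.23046494]), 'tcp_rot': array([-1.79895310e+02, -1.36483743e-03,  1.61446338e+02]), 'contact_force': array([-0.12144125,  0.2212733 , -1.02383097]), 'wrist_torque': array([-0.02585518,  0.03668438,  0.04029358]), 'gripper_width': 0.08525861316962777} 0.0187
side [[578.91868327   0.         322.99169768]
 [  0.         578.91868327 241.74519547]
 [  0.           0.           1.        ]] [[ 0.87236117 -0.24047845  0.42562438 -0.13865687]
 [-0.48852633 -0.39657721  0.77721847 -1.1048495 ]
 [-0.01811136 -0.88594392 -0.46343861  0.75010724]
 [ 0.          0.          0.          1.        ]]
top [[455.15709009   0.         320.39016825]
 [  0.         455.15709009 242.68031379]
 [  0.           0.           1.        ]] [[ 2.67749878e-03 -9.94014004e-01  1.09219919e-01  3.42146741e-01]
 [-9.99910372e-01 -1.22850736e-03  1.33318657e-02  3.51970686e-03]
 [-1.31178837e-02 -1.09245825e-01 -9.93928202e-01  1.34342534e+00]
 [ 0.00000000e+00  0.00000000e+00  0.00000000e+00  1.00000000e+00]]
```

View pics/side0.png

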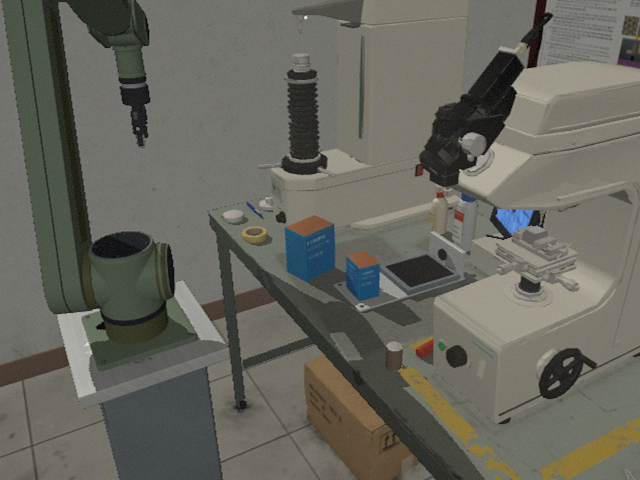

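View pics/top0.png

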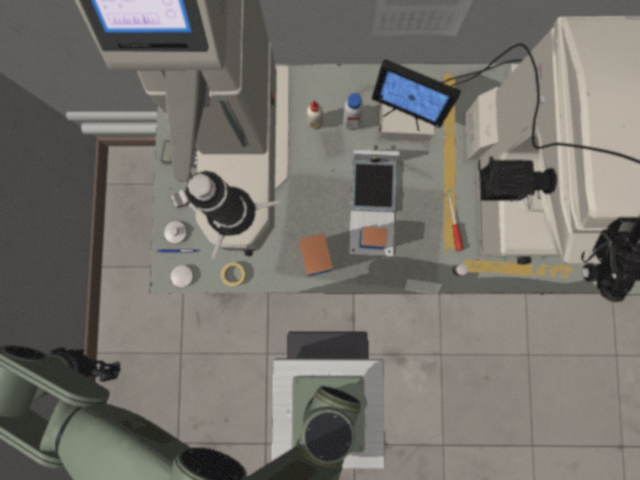

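The top view shows two cartons with blue sides and orange lids. The larger one is at top (316,254) / side (310,248), off the jig. The smaller one is at top (374,237) / side (363,275), on the plate. The deck is at top (375,186) and the end wall at (376,153). I'll check the sizes and measure the poses.

Run:
```python
from h import *
f=dict(np.load('pics/top0.npz'));P=pts(f);fr=f['frame']
hsv=cv2.cvtColor(fr,cv2.COLOR_RGB2HSV)
m=cv2.inRange(hsv,(4,90,80),(16,255,255))
n,l,st,c=cv2.connectedComponentsWithStats(m)
for i in range(1,n):
    if st[i,4]<150: continue
    q=P[l==i];q=q[np.isfinite(q).all(1)];z=np.median(q[:,2]);q=q[abs(q[:,2]-z)<.01]
    r=cv2.minAreaRect((q[:,:2]*1000).astype(np.float32));print(c[i],st[i,4],'z',z,r, np.median(q,0))
# deck black
for lab,mask in (('dark',cv2.inRange(hsv,(0,0,0),(180,255,50))),):
    n,l,st,c=cv2.connectedComponentsWithStats(mask)
    for i in range(1,n):
        if st[i,4]>300 and 340<c[i][0]<410 and 150<c[i][1]<220:
            q=P[l==i];print(lab,c[i],np.median(q[:,2]),cv2.minAreaRect((q[:,:2]*1000).astype(np.float32)))
crop=cv2.resize(fr[130:290,290:490],None,fx=4,fy=4,interpolation=cv2.INTER_CUBIC)[:600,:800];cv2.imwrite('pics/c0.png',crop[:,:,::-1])
s=dict(np.load('pics/side0.npz'))['frame'];cv2.imwrite('pics/c1.png',cv2.resize(s[200:340,260:480],None,fx=3.6,fy=3.6,interpolation=cv2.INTER_CUBIC)[:,:,::-1])
for u,v in [(373,151),(375,160),(375,185),(358,220),(388,220),(374,237),(360,250),(300,200),(395,185),(355,185)]: print(u,v,P[v,u].round(4))
```

```text
[374.42288557 236.0199005 ] 402 z 0.09303113277252972 ((497.9774475097656, -129.10777282714844), (65.32352447509766, 47.86326599121094), 86.34835815429688) [ 0.49835726 -0.12844205  0.09303113]
[315.09691161 253.4227902 ] 939 z 0.12534515617824704 ((447.5783386230469, 34.10795211791992), (97.05362701416016, 70.75330352783203), 13.632119178771973) [0.44788204 0.03419104 0.12534195]
dark [373.39352518 185.05971223] 0.018938435861358682 ((526.62744140625, -103.56591796875), (122.282958984375, 408.7160339355469), 76.52265167236328)
373 151 [ 0.7441 -0.1289  0.0801]
375 160 [ 0.7252 -0.137   0.0552]
375 185 [ 0.6594 -0.1399  0.021 ]
358 220 [ 0.5574 -0.0902  0.0038]
388 220 [ 0.5573 -0.1792  0.0042]
374 237 [ 0.4958 -0.1281  0.0904]
360 250 [ 0.4675 -0.0953  0.007 ]
300 200 [ 0.6199  0.0835 -0.0061]
395 185 [ 0.6605 -0.1997  0.0161]
355 185 [ 0.6601 -0.081   0.0182]
```

View pics/c0.png

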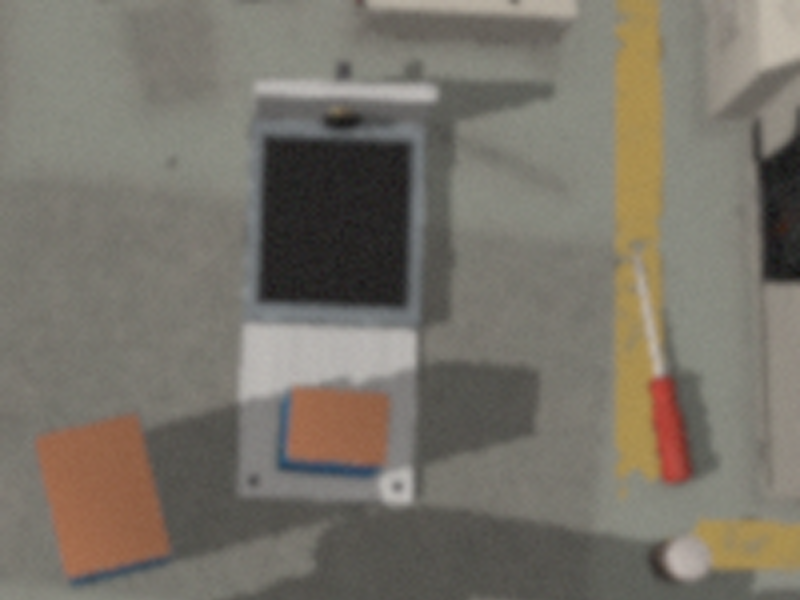

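View pics/c1.png

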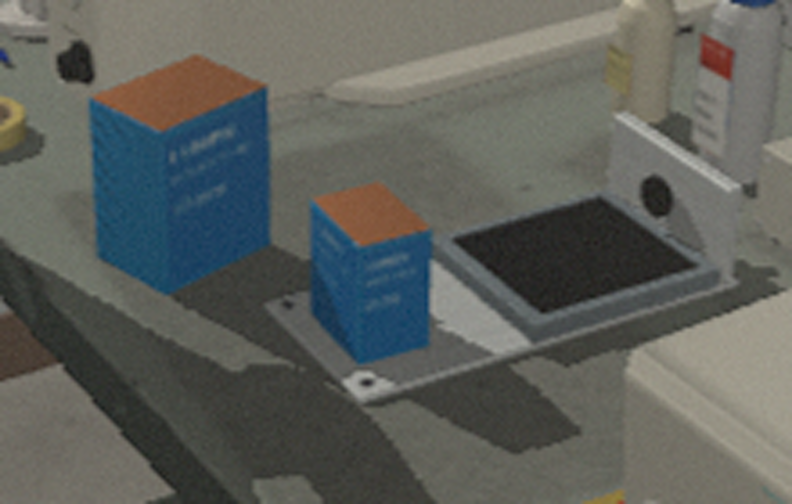

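Chosen: the smaller carton. Its lid measures about 65x48 mm from the eroded mask and its lid height is 93 mm, which suits 70x52x88 on a 6 mm plate. The crop shows it standing on the jig plate, while the big one has a 97x71 mm lid at z = 125 mm. Next I'll swing over with the tool square and look with the wrist camera.

```bash
python3 -m creep '[{"fingers":-1,"travel":[10,-48,10],"rotation":[0,0,0.03]},{"fingers":-0.6,"travel":[20,-96,20],"rotation":[0,0,0.06]},{"fingers":0,"travel":[30,-144,30],"rotation":[0,0,0.09]},{"fingers":0.2,"travel":[40,-192,40],"rotation":[0,0,0.12]},{"fingers":0.2,"travel":[50,-240,50],"rotation":[0,0,0.15]},{"fingers":0.2,"travel":[60,-287,60],"rotation":[0,0,0.18]},{"fingers":0.2,"travel":[70,-334,70],"rotation":[0,0,0.21]},{"fingers":0.2,"travel":[80,-382,80],"rotation":[0,0,0.24]},{"fingers":0.2,"travel":[90,-430,90],"rotation":[0,0,0.27]},{"fingers":0.2,"travel":[100,-478,90],"rotation":[0,0,0.3]},{"fingers":0.2,"travel":[110,-526,90],"rotation":[0,0,0.325]},{"fingers":0.2,"travel":[120,-574,90],"rotation":[0,0,0.325]}]' 20
python3 -m creep '[{"fingers":0.2,"travel":[10,-48,0],"rotation":[0,0,0]},{"fingers":0.2,"travel":[20,-96,0],"rotation":[0,0,0]},{"fingers":0.2,"travel":[30,-100,0],"rotation":[0,0,0]},{"fingers":0.2,"travel":[30,-100,0],"rotation":[0,0,0]}]'
python3 - <<'E'
from h import *
f=grab('wrist','w1');print(f['cam_to_world'].round(3),f['mtx'].round(1));print(ctrl.state())
E
```

```text
time: 1.3
position: [0.3025, -0.0308, 0.3215]
tcp_rot: [180.0, 0.1, -179.9]
contact_force: [1.2, 0.1, 0.0]
gripper_width: 0.0339
time: 1.7
position: [0.3334, -0.1299, 0.3208]
tcp_rot: [179.9, -0.1, 179.9]
contact_force: [0.2, 0.3, -0.6]
gripper_width: 0.0343
[[ 0.003  0.954  0.299  0.258]
 [ 1.    -0.003  0.    -0.13 ]
 [ 0.001  0.299 -0.954  0.463]
 [ 0.     0.     0.     1.   ]] [[414.6   0.  320.8]
 [  0.  414.6 238.8]
 [  0.    0.    1. ]]
{'time': 1.75, 'joint_positions': array([-2.30120416e+01, -4.89881061e+00,  1.03996731e+02,  4.08951312e-02,
        8.10210293e+01, -1.13033875e+02]), 'joint_velocities': array([ 2.39736504, -1.4913666 ,  0.8898619 , -0.0577175 ,  0.4214393 ,
       -0.12152784]), 'tau': array([-1.14528749e+00, -1.87225556e+01, -2.49695116e+01, -6.68577198e-02,
       -1.17928628e-01, -1.84091652e-03]), 'position': array([ 0.33277939, -0.12860095,  0.32081902]), 'tcp_rot': array([ 1.79916296e+02, -9.36683731e-02, -1.79984522e+02]), 'contact_force': array([ 0.34300322,  0.09389024, -0.06265717]), 'wrist_torque': array([ 0.0084137 ,  0.01086319, -0.01583562]), 'gripper_width': 0.034079528698851565}
```

View pics/w1.png

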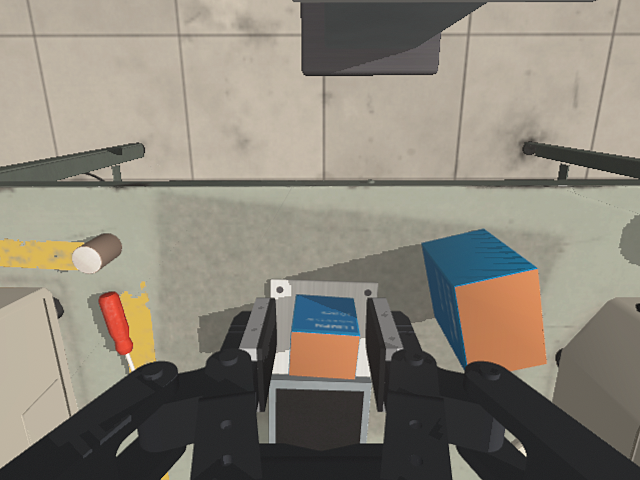

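The wrist view shows the carton's lid at about (325,355), the plate's near edge at row ~282 from column 270 to 378, and the step edge at row ~380. I'll fit the edges.

Run:
```python
from h import *
f=dict(np.load('pics/w1.npz'));P=pts(f);fr=f['frame']
hsv=cv2.cvtColor(fr,cv2.COLOR_RGB2HSV)
m=cv2.inRange(hsv,(4,90,80),(18,255,255)); m[:, :280]=0;m[:,375:]=0
q=P[m>0];print('lid',np.median(q,0),cv2.minAreaRect((q[:,:2]*1000).astype(np.float32)))
def ray(u,v,z):
    K=f['mtx'];T=f['cam_to_world'];d=T[:3,:3]@np.array([(u-K[0,2])/K[0,0],(v-K[1,2])/K[1,1],1]);return T[:3,3]+d*(z-T[2,3])/d[2]
# lid corners by ray at z=.094
c=max(cv2.findContours(m,cv2.RETR_EXTERNAL,cv2.CHAIN_APPROX_NONE)[0],key=cv2.contourArea)
b=cv2.approxPolyDP(c,4,True)[:,0];print(b.tolist());g=np.array([ray(u,v,.094)[:2]*1000 for u,v in c[:,0]],np.float32);print('lidrays',cv2.minAreaRect(g))
gray=cv2.cvtColor(fr,cv2.COLOR_RGB2GRAY).astype(float)
cv2.imwrite('pics/c2.png',cv2.resize(fr[270:470,230:410],None,fx=3,fy=3,interpolation=cv2.INTER_CUBIC)[:,:,::-1])
```

```text
lid [ 0.4977026  -0.12768761  0.09442978] ((421.52978515625, -122.81869506835938), (79.24694061279297, 327.0226135253906), 87.96245574951172)
[[292, 332], [289, 374], [354, 378], [358, 336]]
lidrays ((498.8490905761719, -127.43211364746094), (68.48863983154297, 50.991424560546875), 85.4661865234375)
```

View pics/c2.png

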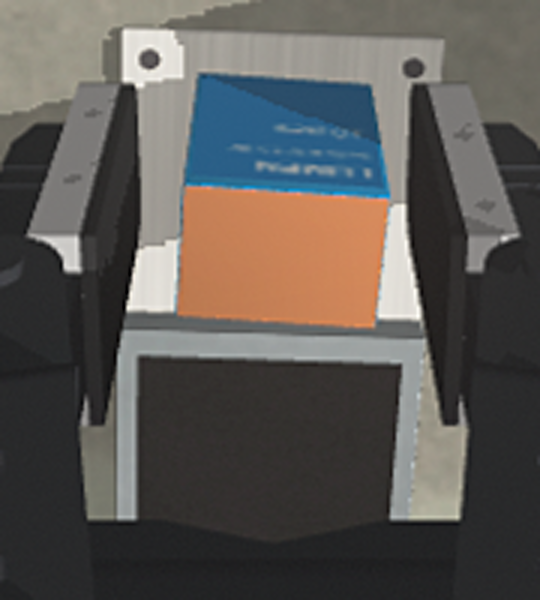

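Run:
```python
from h import *
def mk(n):
    f=dict(np.load(f'pics/{n}.npz'))
    def ray(u,v,z):
        K=f['mtx'];T=f['cam_to_world'];d=T[:3,:3]@np.array([(u-K[0,2])/K[0,0],(v-K[1,2])/K[1,1],1]);return (T[:3,3]+d*(z-T[2,3])/d[2])[:2]*1000
    return f,ray
f,ray=mk('w1');g=cv2.cvtColor(f['frame'],cv2.COLOR_RGB2GRAY).astype(float);g=cv2.GaussianBlur(g,(3,3),0)
def hedge(g,cols,r0,r1,sign,ray,z):
    o=[]
    for u in cols:
        d=np.diff(g[r0:r1,u])*sign;i=int(d.argmax());
        if 0<i<len(d)-1:
            a,b,c=d[i-1:i+2];i=i+.5*(a-c)/(a-2*b+c+1e-9)
        o.append(ray(u,r0+i+.5,z))
    o=np.array(o);k=np.polyfit(o[:,1],o[:,0],1);r=o[:,0]-np.polyval(k,o[:,1]);ok=abs(r)<2;k=np.polyfit(o[ok,1],o[ok,0],1)
    print('x at y=-130:',np.polyval(k,-130).round(1),'yaw',-np.degrees(np.arctan(k[0])).round(2),'res',r[ok].std().round(2),ok.sum(),len(o))
print('wrist step top edge');hedge(g,range(278,368),375,388,1,ray,20)
print('rubber edge');hedge(g,range(282,360),384,395,-1,ray,20)
print('plate near edge');hedge(g,range(295,372),276,290,1,ray,6)
for c in [(125,30),(443,40),(128,331),(423,342),(117,518),(413,518)]:
    u,v=230+c[0]/3,270+c[1]/3;print(c,ray(u,v,6 if c[1]<100 else 20))
f,ray=mk('top0');g=cv2.GaussianBlur(cv2.cvtColor(f['frame'],cv2.COLOR_RGB2GRAY).astype(float),(3,3),0)
print('top step');hedge(g,range(354,392),205,215,1,ray,20)
for c,z in [((240,495),6),((413,500),6),((243,322),20),((420,322),20),((255,80),80),((438,87),80),((254,97),80),((437,101),80)]:
    print(c,ray(290+c[0]/4,130+c[1]/4,z))
```

```text
wrist step top edge
x at y=-130: -14111.6 yaw -2.46 res 0.81 8 90
rubber edge
x at y=-130: -14663.2 yaw -2.31 res 1.16 27 78
plate near edge
x at y=-130: -2113.9 yaw -2.4 res 0.87 72 77
(125, 30) [-2098.34125736   578.34784001]
(443, 40) [-2155.90953263  -954.77217245]
(128, 331) [-14054.4921806    2543.35242195]
(423, 342) [-14314.50686782  -2901.82693503]
(117, 518) [-18321.59455935   2917.62253753]
(413, 518) [-18345.90949713  -2841.56222887]
top step
x at y=-130: -3264.5 yaw 0.01 res 1.11 2 38
(240, 495) [-55.70144961 245.09890519]
(413, 500) [-43.54674809 687.62819822]
(243, 322) [-3053.88678364  1010.50014262]
(420, 322) [-3054.41836433  2844.18418696]
(255, 80) [-24874.34839966   4831.74225776]
(438, 87) [-24542.56666203  12936.78110422]
(254, 97) [-24098.19155558   4783.27840607]
(437, 101) [-23904.69549681  12882.20077456]
```

Units slip: z went in as mm.

```bash
cat >> h.py <<'E'
def mk(n):
    f=dict(np.load(f'pics/{n}.npz'))
    def ray(u,v,zmm):
        z=zmm/1000
        K=f['mtx'];T=f['cam_to_world'];d=T[:3,:3]@np.array([(u-K[0,2])/K[0,0],(v-K[1,2])/K[1,1],1]);return (T[:3,3]+d*(z-T[2,3])/d[2])[:2]*1000
    return f,ray
def hedge(g,cols,r0,r1,sign,ray,z):
    o=[]
    for u in cols:
        d=np.diff(g[r0:r1,u])*sign;i=int(d.argmax());
        if 0<i<len(d)-1:
            a,b,c=d[i-1:i+2];i=i+.5*(a-c)/(a-2*b+c+1e-9)
        o.append(ray(u,r0+i+.5,z))
    o=np.array(o);ok=np.ones(len(o),bool)
    for t in(4,2,1.5):
        k=np.polyfit(o[ok,1],o[ok,0],1);r=o[:,0]-np.polyval(k,o[:,1]);ok=abs(r)<t
    print('x at y=-130:',np.polyval(k,-130).round(1),'yaw',-np.degrees(np.arctan(k[0])).round(2),'res',r[ok].std().round(2),ok.sum(),len(o))
E
python3 - <<'E'
from h import *
f,ray=mk('w1');g=cv2.cvtColor(f['frame'],cv2.COLOR_RGB2GRAY).astype(float);g=cv2.GaussianBlur(g,(3,3),0)
print('wrist step top edge');hedge(g,range(278,368),375,388,1,ray,20)
print('rubber edge');hedge(g,range(282,360),384,395,-1,ray,20)
print('plate near edge');hedge(g,range(295,372),276,290,1,ray,6)
for c in [(125,30),(443,40),(128,331),(423,342),(117,518),(413,518)]:
    u,v=230+c[0]/3,270+c[1]/3;print(c,ray(u,v,6 if c[1]<100 else 20))
f,ray=mk('top0');g=cv2.GaussianBlur(cv2.cvtColor(f['frame'],cv2.COLOR_RGB2GRAY).astype(float),(3,3),0)
print('top step');hedge(g,range(354,392),205,215,1,ray,20)
for c,z in [((240,495),6),((413,500),6),((243,322),20),((420,322),20),((255,80),80),((438,87),80),((254,97),80),((437,101),80)]:
    print(c,ray(290+c[0]/4,130+c[1]/4,z))
E
```

```text
wrist step top edge
x at y=-130: 583.7 yaw -2.44 res 0.22 90 90
rubber edge
x at y=-130: 596.2 yaw -2.32 res 0.1 78 78
plate near edge
x at y=-130: 453.5 yaw -2.38 res 0.09 77 77
(125, 30) [ 452.24830764 -188.28890531]
(443, 40) [457.00284987 -61.66909927]
(128, 331) [ 582.40037404 -190.45520602]
(423, 342) [588.29994347 -66.90751722]
(117, 518) [ 679.21823847 -198.94715913]
(413, 518) [679.76992909 -68.27488543]
top step
x at y=-130: 597.1 yaw -1.82 res 0.48 35 38
(240, 495) [456.41361902 -65.86480078]
(413, 500) [ 452.92263972 -192.96463937]
(243, 322) [583.0482401  -67.91159525]
(420, 322) [ 583.08594838 -197.98605775]
(255, 80) [747.18801011 -74.03386985]
(438, 87) [ 741.85874864 -204.22147931]
(254, 97) [734.7209503 -73.2554167]
(437, 101) [ 731.61290976 -203.34477992]
```

The jig's yaw is -2.4°, with the step at x≈583.6 at y=-130.5 and the carton's yaw at about -4.5°. Its rear face is at about x=473. Now I'll approach behind it with the tips leading: tilt 20°, two fingers about 63 mm over the backs, square to the jig.

```bash
python3 -m creep '[{"fingers":0.2,"travel":[12,1,-40],"rotation":[-0.002,-0.12,-0.014]},{"fingers":0.2,"travel":[24,1,-80],"rotation":[-0.005,-0.24,-0.028]},{"fingers":0.2,"travel":[36,2,-120],"rotation":[-0.007,-0.348,-0.042]},{"fingers":0.2,"travel":[48,3,-160],"rotation":[-0.007,-0.348,-0.042]},{"fingers":0.2,"travel":[60,3,-200],"rotation":[-0.007,-0.348,-0.042]},{"fingers":0.2,"travel":[72,4,-240],"rotation":[-0.007,-0.348,-0.042]},{"fingers":0.2,"travel":[90,5,-270],"rotation":[-0.007,-0.348,-0.042]},{"fingers":0.2,"travel":[107,5,-299],"rotation":[-0.007,-0.348,-0.042]},{"fingers":0.2,"travel":[107,5,-299],"rotation":[-0.007,-0.348,-0.042]},{"fingers":0.2,"travel":[107,5,-299],"rotation":[-0.007,-0.348,-0.042]}]'
python3 - <<'E'
from h import *
s=ctrl.state();print(s['position'],s['tcp_rot'],s['contact_force'])
grab('side','s2');f=grab('wrist','w2')
a=cv2.imread('pics/s2.png')[200:340,260:480];cv2.imwrite('pics/s2c.png',cv2.resize(a,None,fx=3.6,fy=3.6,interpolation=cv2.INTER_CUBIC))
E
```

```text
time: 2.75
position: [0.4396, -0.1218, 0.0224]
tcp_rot: [179.9, 19.9, 177.8]
contact_force: [0.4, -0.0, 1.0]
gripper_width: 0.0341
[ 0.4395506  -0.12179283  0.02236538] [179.91880441  19.85808121 177.81604754] [ 0.35738059 -0.00399626  0.97631884]
```

View pics/s2c.png

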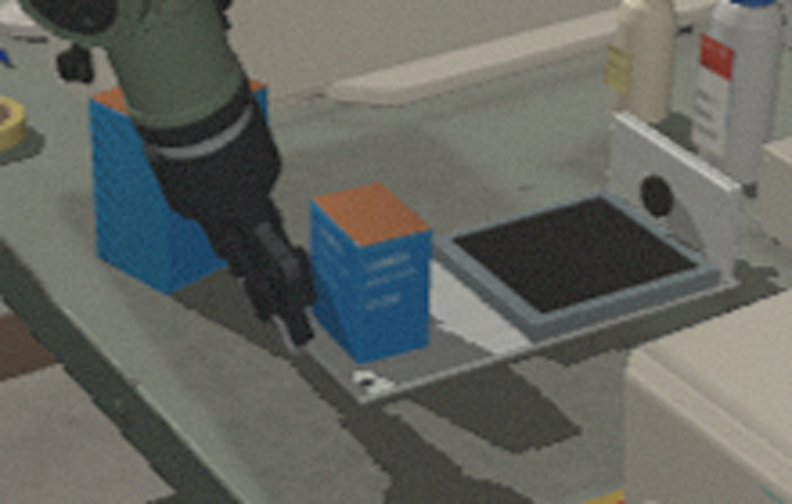

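View pics/w2.png

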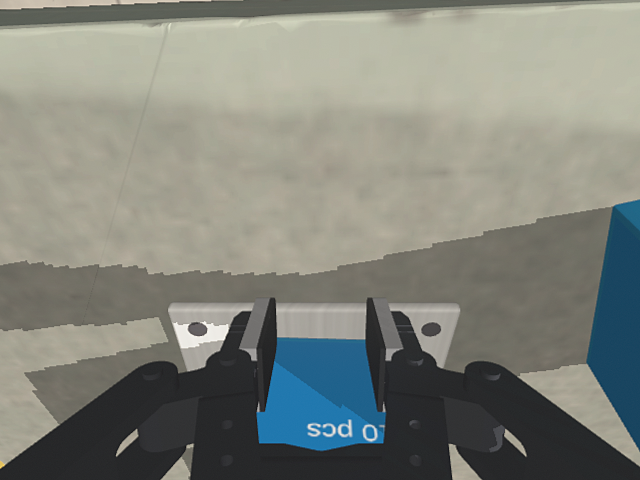

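Side view: the tips (about (300,340) in the crop) are just short of the carton's face, low down. The wrist view shows the fingers straddling its middle. I'll shift 3 mm right and start the low push.

```bash
python3 -m creep '[{"fingers":0.2,"travel":[5,-3,0],"rotation":[0,0,-0.003]},{"fingers":0.2,"travel":[10,-3,0],"rotation":[0,0,-0.003]},{"fingers":0.2,"travel":[15,-3.4,0],"rotation":[0,0,-0.003]},{"fingers":0.2,"travel":[20,-3.6,0],"rotation":[0,0,-0.003]},{"fingers":0.2,"travel":[25,-3.8,0],"rotation":[0,0,-0.003]},{"fingers":0.2,"travel":[29,-4,0],"rotation":[0,0,-0.003]},{"fingers":0.2,"travel":[33,-4.1,0],"rotation":[0,0,-0.003]},{"fingers":0.2,"travel":[37,-4.2,0],"rotation":[0,0,-0.003]}]'
python3 -m creep '[{"fingers":0.2,"travel":[4,-0.2,0],"rotation":[0,0,0]},{"fingers":0.2,"travel":[8,-0.3,0],"rotation":[0,0,0]},{"fingers":0.2,"travel":[12,-0.5,0],"rotation":[0,0,0]},{"fingers":0.2,"travel":[16,-0.7,0],"rotation":[0,0,0]},{"fingers":0.2,"travel":[20,-0.8,0],"rotation":[0,0,0]},{"fingers":0.2,"travel":[24,-1,0],"rotation":[0,0,0]},{"fingers":0.2,"travel":[28,-1.2,0],"rotation":[0,0,0]},{"fingers":0.2,"travel":[30,-1.3,0],"rotation":[0,0,0]}]'
python3 - <<'E'
from h import *
s=ctrl.state();print(s['position'],s['tcp_rot'],s['contact_force'])
f=grab('top','t3');grab('side','s3')
a=cv2.imread('pics/s3.png')[200:340,260:480];a=cv2.resize(a,None,fx=3.6,fy=3.6,interpolation=cv2.INTER_CUBIC)
b=cv2.imread('pics/t3.png')[130:290,290:490];cv2.imwrite('pics/s3c.png',a);cv2.imwrite('pics/t3c.png',cv2.resize(b,None,fx=3.7,fy=3.7,interpolation=cv2.INTER_CUBIC))
E
```

```text
time: 3.65
position: [0.476, -0.1275, 0.0218]
tcp_rot: [179.9, 19.8, 177.5]
contact_force: [-5.9, -1.1, 4.1]
gripper_width: 0.0342
time: 4.45
position: [0.5076, -0.1294, 0.0223]
tcp_rot: [-180.0, 20.0, 177.5]
contact_force: [-1.8, 0.4, -1.2]
gripper_width: 0.0345
[ 0.50757125 -0.12943948  0.02231619] [-179.99302736   19.95842484  177.4800627 ] [-1.81812888  0.4035761  -1.22649276]
```

View pics/s3c.png

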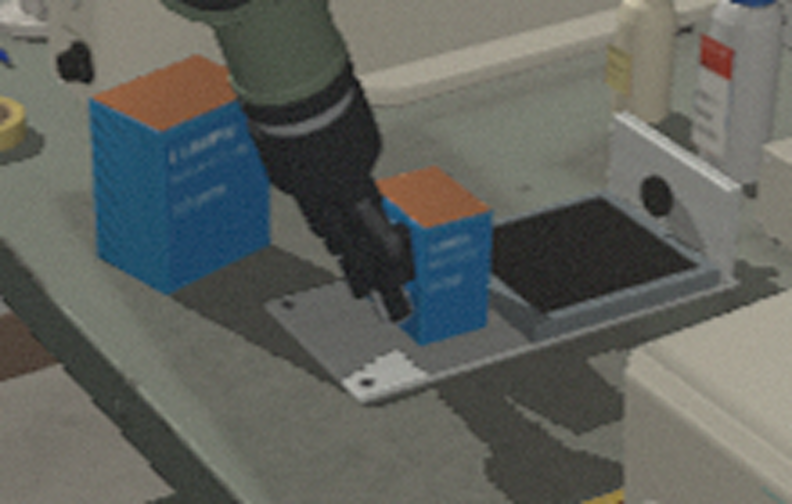

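View pics/t3c.png

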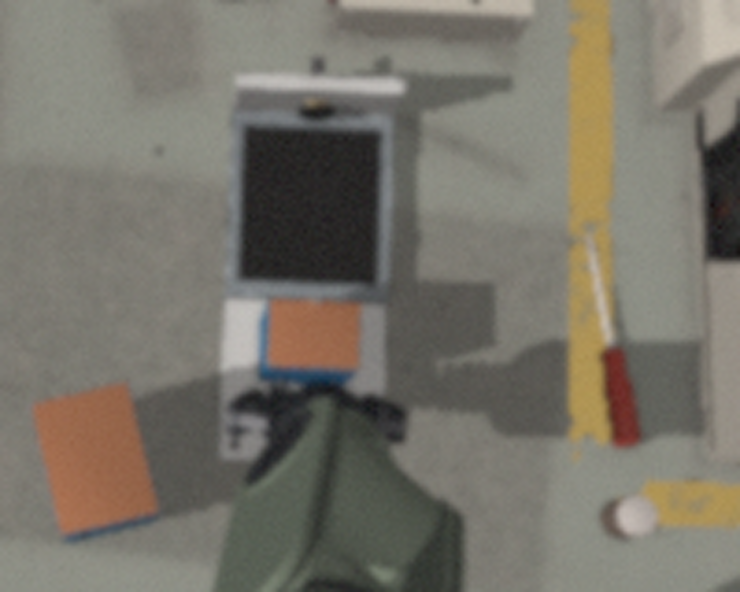

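The carton is sliding upright and square. Its lid is at (315,335) in the top crop, with a short gap left to the step.

```bash
cat >> h.py <<'E'
def lid(n,z=94):
    f,ray=mk(n);hsv=cv2.cvtColor(f['frame'],cv2.COLOR_RGB2HSV)
    m=cv2.inRange(hsv,(4,90,80),(18,255,255));m[:,:345]=0;m[:,400:]=0
    c=max(cv2.findContours(m,cv2.RETR_EXTERNAL,cv2.CHAIN_APPROX_NONE)[0],key=cv2.contourArea)
    print(n,cv2.minAreaRect(np.array([ray(u,v,z) for u,v in c[:,0]],np.float32)))
E
python3 -c "
from h import *
lid('top0');lid('t3')"
python3 -m creep '[{"fingers":0.2,"travel":[3,-0.1,0],"rotation":[0,0,0]},{"fingers":0.2,"travel":[6,-0.3,0],"rotation":[0,0,0]},{"fingers":0.2,"travel":[8,-0.3,0],"rotation":[0,0,0]},{"fingers":0.2,"travel":[10,-0.4,0],"rotation":[0,0,0]},{"fingers":0.2,"travel":[10,-0.4,0],"rotation":[0,0,0]}]'
```

```text
top0 ((498.0006103515625, -128.8486785888672), (64.92094421386719, 47.5847282409668), 86.42654418945312)
t3 ((544.20556640625, -129.65345764160156), (63.79764175415039, 47.858985900878906), 89.56806945800781)
time: 5.05
position: [0.5174, -0.1298, 0.0224]
tcp_rot: [-180.0, 20.0, 177.5]
contact_force: [-1.4, 1.5, 0.3]
gripper_width: 0.0343
```

```bash
python3 -m creep '[{"fingers":0.2,"travel":[1,0,0],"rotation":[0,0,0]},{"fingers":0.2,"travel":[2,-0.1,0],"rotation":[0,0,0]},{"fingers":0.2,"travel":[2,-0.1,0],"rotation":[0,0,0]}]' | grep -E 'pos|force'
python3 -m creep '[{"fingers":0.2,"travel":[1,0,0],"rotation":[0,0,0]},{"fingers":0.2,"travel":[1,0,0],"rotation":[0,0,0]}]'| grep -E 'pos|force'
python3 -m creep '[{"fingers":0.2,"travel":[1,0,0],"rotation":[0,0,0]},{"fingers":0.2,"travel":[1,0,0],"rotation":[0,0,0]}]'| grep -E 'pos|force'
```

```text
position: [0.519, -0.1298, 0.0224]
contact_force: [-2.7, 1.1, 1.4]
position: [0.52, -0.1299, 0.0224]
contact_force: [-2.9, 0.4, 1.4]
position: [0.5211, -0.1299, 0.0224]
contact_force: [-2.9, 0.8, 1.1]
```

```bash
python3 -m creep '[{"fingers":0.2,"travel":[1,0,0],"rotation":[0,0,0]},{"fingers":0.2,"travel":[1,0,0],"rotation":[0,0,0]}]' | grep -E 'pos|force'
python3 -m creep '[{"fingers":0.2,"travel":[0.7,0,0],"rotation":[0,0,0]},{"fingers":0.2,"travel":[0.7,0,0],"rotation":[0,0,0]}]'| grep -E 'pos|force'
```

```text
position: [0.5222, -0.1299, 0.0224]
contact_force: [-3.0, 0.6, 1.4]
position: [0.5227, -0.1299, 0.0223]
contact_force: [-3.1, 0.7, 1.7]
```

```bash
for i in 1; do :; done; python3 -m creep '[{"fingers":0.2,"travel":[0.7,0,0],"rotation":[0,0,0]},{"fingers":0.2,"travel":[0.7,0,0],"rotation":[0,0,0]}]' | grep -E 'pos|force'
python3 -m creep '[{"fingers":0.2,"travel":[0.7,0,0],"rotation":[0,0,0]},{"fingers":0.2,"travel":[0.7,0,0],"rotation":[0,0,0]}]'| grep -E 'pos|force'
python3 -c "
from h import *
grab('top','t4');lid('t4')"
```

```text
position: [0.5228, -0.1298, 0.0222]
contact_force: [-6.3, -1.1, 4.0]
position: [0.5229, -0.1298, 0.0222]
contact_force: [-8.6, -2.1, 6.2]
t4 ((559.806884765625, -129.81756591796875), (63.89067840576172, 50.810096740722656), 89.5679702758789)
```

Contact with the step shows as a sharp force rise at TCP x=522.7 (3 N up to 8.6 N). I'll back off and check squareness from above with the wrist camera.

```bash
python3 -m creep '[{"fingers":0.2,"travel":[-15,0.6,0],"rotation":[0,0,0]},{"fingers":0.2,"travel":[-40,1.6,0],"rotation":[0,0,0]},{"fingers":0.2,"travel":[-65,3,40],"rotation":[0,0.1,0]},{"fingers":0.2,"travel":[-80,4,85],"rotation":[0,0.22,0]},{"fingers":0.2,"travel":[-95,4,130],"rotation":[0,0.35,0]},{"fingers":0.2,"travel":[-110,5,175],"rotation":[0,0.35,0]},{"fingers":0.2,"travel":[-130,6,215],"rotation":[0,0.35,0]},{"fingers":0.2,"travel":[-150,6,240],"rotation":[0,0.35,0]},{"fingers":0.2,"travel":[-150,6,240],"rotation":[0,0.35,0]},{"fingers":0.2,"travel":[-150,6,240],"rotation":[0,0.35,0]}]'
python3 - <<'E'
from h import *
f=grab('wrist','w5');f,ray=mk('w5')
hsv=cv2.cvtColor(f['frame'],cv2.COLOR_RGB2HSV)
m=cv2.inRange(hsv,(4,90,80),(18,255,255)); m[:, :270]=0;m[:,385:]=0
c=max(cv2.findContours(m,cv2.RETR_EXTERNAL,cv2.CHAIN_APPROX_NONE)[0],key=cv2.contourArea)
print(cv2.minAreaRect(np.array([ray(u,v,94) for u,v in c[:,0]],np.float32)),cv2.boundingRect(c))
g=cv2.GaussianBlur(cv2.cvtColor(f['frame'],cv2.COLOR_RGB2GRAY).astype(float),(3,3),0)
x,y,w,h=cv2.boundingRect(c)
hedge(g,range(x+6,x+w-6),y-4,y+7,1,ray,94);hedge(g,range(x+6,x+w-6),y+h-8,y+h+5,-1,ray,94)
cv2.imwrite('pics/w5c.png',cv2.resize(f['frame'][250:450,220:420],None,fx=3,fy=3,interpolation=cv2.INTER_CUBIC)[:,:,::-1])
E
```

```text
time: 7.6
position: [0.3754, -0.1244, 0.2653]
tcp_rot: [-179.0, 0.4, 177.6]
contact_force: [1.0, 0.2, -0.6]
gripper_width: 0.0342
((558.7422485351562, -128.51837158203125), (69.1793441772461, 51.73772430419922), 88.15814208984375) (290, 381, 77, 48)
x at y=-130: 532.5 yaw -3.17 res 0.11 65 65
x at y=-130: 584.3 yaw -2.22 res 0.09 65 65
```

View pics/w5c.png

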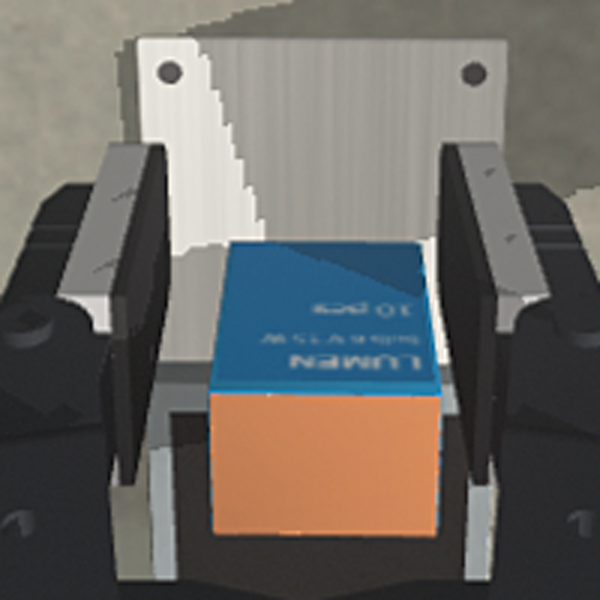

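The carton is upright and square (-2.2 to -3.2° against the jig's -2.4°), with its front face at 584.3 against the step. Now the high push.

```bash
python3 -m creep '[{"fingers":0.2,"travel":[20,-1,-45],"rotation":[0,-0.12,0]},{"fingers":0.2,"travel":[40,-1,-90],"rotation":[0,-0.24,0]},{"fingers":0.2,"travel":[65,-2,-130],"rotation":[0,-0.35,0]},{"fingers":0.2,"travel":[90,-2,-165],"rotation":[0,-0.35,0]},{"fingers":0.2,"travel":[115,-3,-192],"rotation":[0,-0.35,0]},{"fingers":0.2,"travel":[136,-4,-192],"rotation":[0,-0.35,0]},{"fingers":0.2,"travel":[136,-4,-192],"rotation":[0,-0.35,0]},{"fingers":0.2,"travel":[136,-4,-192],"rotation":[0,-0.35,0]}]'
```

```text
time: 8.45
position: [0.5095, -0.1274, 0.0687]
tcp_rot: [179.9, 19.8, 177.5]
contact_force: [-0.6, 0.2, -0.3]
gripper_width: 0.0342
```

```bash
python3 -m creep '[{"fingers":0.2,"travel":[0,0,3],"rotation":[0,0,0]},{"fingers":0.2,"travel":[4,-0.2,3],"rotation":[0,0,0]},{"fingers":0.2,"travel":[8,-0.3,3],"rotation":[0,0,0]},{"fingers":0.2,"travel":[11,-0.5,3],"rotation":[0,0,0]},{"fingers":0.2,"travel":[13,-0.5,3],"rotation":[0,0,0]}]' | grep -E 'time|pos|force'
python3 -m creep '[{"fingers":0.2,"travel":[2,-0.1,1.5],"rotation":[0,0,0]},{"fingers":0.2,"travel":[5,-0.2,4.2],"rotation":[0,0,0]},{"fingers":0.2,"travel":[8,-0.3,6.2],"rotation":[0,0,0]},{"fingers":0.2,"travel":[11,-0.5,8],"rotation":[0,0,0]}]'| grep -E 'time|pos|force'
```

```text
time: 8.95
position: [0.5231, -0.1284, 0.0736]
contact_force: [-4.3, -1.9, 2.5]
time: 9.35
position: [0.5344, -0.1288, 0.0816]
contact_force: [-1.0, 0.9, 0.6]
```

```bash
python3 -m creep '[{"fingers":0.2,"travel":[4,-0.2,2.2],"rotation":[0,0,0]},{"fingers":0.2,"travel":[8,-0.3,4.2],"rotation":[0,0,0]},{"fingers":0.2,"travel":[12,-0.5,6],"rotation":[0,0,0]},{"fingers":0.2,"travel":[16,-0.7,7.2],"rotation":[0,0,0]}]'| grep -E 'time|pos|force'
python3 - <<'E'
from h import *
grab('side','s6')
a=cv2.imread('pics/s6.png')[180:340,260:480];cv2.imwrite('pics/s6c.png',cv2.resize(a,None,fx=3.6,fy=3.6,interpolation=cv2.INTER_CUBIC))
E
```

```text
time: 9.75
position: [0.5507, -0.1296, 0.0888]
contact_force: [-1.4, 0.1, -0.7]
```

View pics/s6c.png

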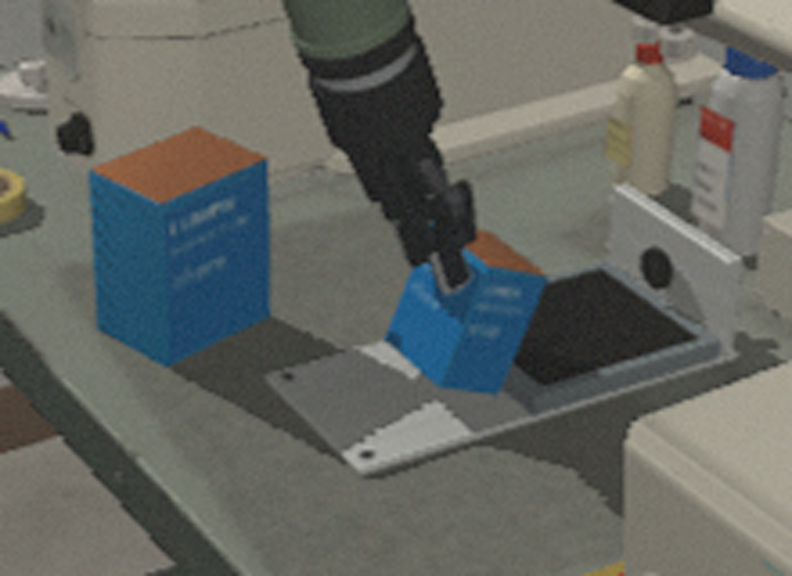

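The carton is tipping squarely over the step at about 23° (crop (465,325)). I'll carry on along the arc past balance.

```bash
python3 -m creep '[{"fingers":0.2,"travel":[4,-0.2,1.6],"rotation":[0,0,0]},{"fingers":0.2,"travel":[8,-0.3,2.8],"rotation":[0,0,0]},{"fingers":0.2,"travel":[12,-0.5,3.6],"rotation":[0,0,0]},{"fingers":0.2,"travel":[15,-0.7,4],"rotation":[0,0,0]},{"fingers":0.2,"travel":[18,-0.8,4.3],"rotation":[0,0,0]}]'| grep -E 'time|pos|force'
python3 -m creep '[{"fingers":0.2,"travel":[2,-0.1,0.3],"rotation":[0,0,0]},{"fingers":0.2,"travel":[4,-0.2,0.6],"rotation":[0,0,0]},{"fingers":0.2,"travel":[6,-0.3,0.6],"rotation":[0,0,0]},{"fingers":0.2,"travel":[8,-0.3,0.6],"rotation":[0,0,0]}]'| grep -E 'time|pos|force'
python3 -m creep '[{"fingers":0.2,"travel":[2,-0.1,0.3],"rotation":[0,0,0]},{"fingers":0.2,"travel":[4,-0.2,0.3],"rotation":[0,0,0]},{"fingers":0.2,"travel":[6,-0.3,0],"rotation":[0,0,0]},{"fingers":0.2,"travel":[8,-0.3,0],"rotation":[0,0,0]}]'| grep -E 'time|pos|force'
python3 - <<'E'
from h import *
grab('side','s7')
a=cv2.imread('pics/s7.png')[180:340,260:480];cv2.imwrite('pics/s7c.png',cv2.resize(a,None,fx=3.6,fy=3.6,interpolation=cv2.INTER_CUBIC))
E
```

```text
time: 10.3
position: [0.5684, -0.1304, 0.0929]
contact_force: [-0.6, 0.5, 0.0]
time: 10.7
position: [0.5762, -0.1307, 0.0934]
contact_force: [-0.1, 0.5, -0.7]
time: 11.1
position: [0.5842, -0.131, 0.0934]
contact_force: [-0.0, 0.6, 0.4]
```

View pics/s7c.png

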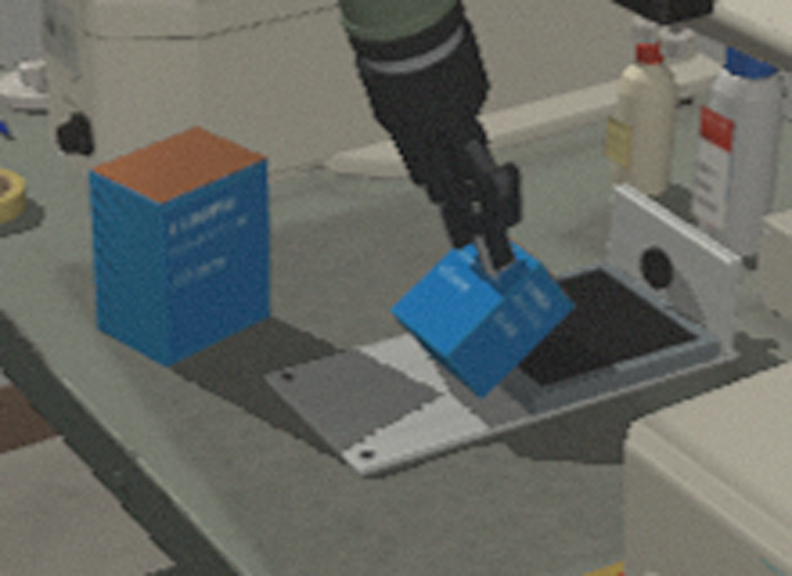

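It is at about 45°, right at balance. I'll nudge a little further.

```bash
python3 -m creep '[{"fingers":0.2,"travel":[2,-0.1,-0.3],"rotation":[0,0,0]},{"fingers":0.2,"travel":[4,-0.2,-0.5],"rotation":[0,0,0]},{"fingers":0.2,"travel":[6,-0.3,-0.8],"rotation":[0,0,0]},{"fingers":0.2,"travel":[8,-0.3,-1],"rotation":[0,0,0]},{"fingers":0.2,"travel":[8,-0.3,-1],"rotation":[0,0,0]},{"fingers":0.2,"travel":[8,-0.3,-1],"rotation":[0,0,0]}]'| grep -E 'time|pos|force'
python3 - <<'E'
from h import *
grab('side','s8')
a=cv2.imread('pics/s8.png')[180:340,260:480];cv2.imwrite('pics/s8c.png',cv2.resize(a,None,fx=3.6,fy=3.6,interpolation=cv2.INTER_CUBIC))
E
```

```text
time: 11.75
position: [0.592, -0.1312, 0.0924]
contact_force: [-0.1, -0.9, -0.7]
```

View pics/s8c.png

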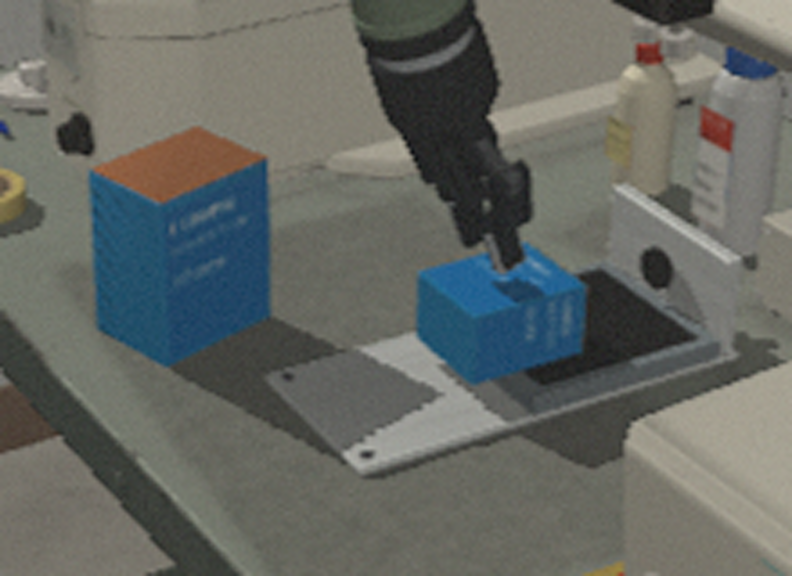

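It has fallen onto the deck and lies with its lid towards the wall. I'll move back and down behind the foot.

```bash
python3 -m creep '[{"fingers":0.2,"travel":[-4,0,20],"rotation":[0,0,0]},{"fingers":0.2,"travel":[-45,1.5,22],"rotation":[0,0,0]},{"fingers":0.2,"travel":[-80,3,15],"rotation":[0,0,0]},{"fingers":0.2,"travel":[-85,3.4,-25],"rotation":[0,0,0]},{"fingers":0.2,"travel":[-75,3,-55],"rotation":[0,0,0]},{"fingers":0.2,"travel":[-65,2.6,-55],"rotation":[0,0,0]},{"fingers":0.2,"travel":[-65,2.6,-55],"rotation":[0,0,0]}]'| grep -E 'time|pos|force|rot'
python3 - <<'E'
from h import *
f=grab('top','t9');grab('side','s9')
a=cv2.imread('pics/s9.png')[180:340,260:480];cv2.imwrite('pics/s9c.png',cv2.resize(a,None,fx=3.6,fy=3.6,interpolation=cv2.INTER_CUBIC))
b=cv2.imread('pics/t9.png')[130:290,290:490];cv2.imwrite('pics/t9c.png',cv2.resize(b,None,fx=3.7,fy=3.7,interpolation=cv2.INTER_CUBIC))
f,ray=mk('t9');hsv=cv2.cvtColor(f['frame'],cv2.COLOR_RGB2HSV);P=pts(f)
m=(cv2.inRange(hsv,(95,120,40),(125,255,255))>0)&(abs(P[...,2]-.072)<.012);m[:,:345]=0;m[:,405:]=0
c=max(cv2.findContours(m.astype(np.uint8),cv2.RETR_EXTERNAL,cv2.CHAIN_APPROX_NONE)[0],key=cv2.contourArea)
print(cv2.minAreaRect(np.array([ray(u,v,72) for u,v in c[:,0]],np.float32)),cv2.boundingRect(c))
E
```

```text
time: 12.5
position: [0.5293, -0.1292, 0.0381]
tcp_rot: [-180.0, 20.1, 177.5]
contact_force: [0.5, -0.4, 0.8]
((599.5772094726562, -131.17623901367188), (68.1595230102539, 89.3926773071289), 89.58180236816406) (362, 186, 25, 32)
```

View pics/s9c.png

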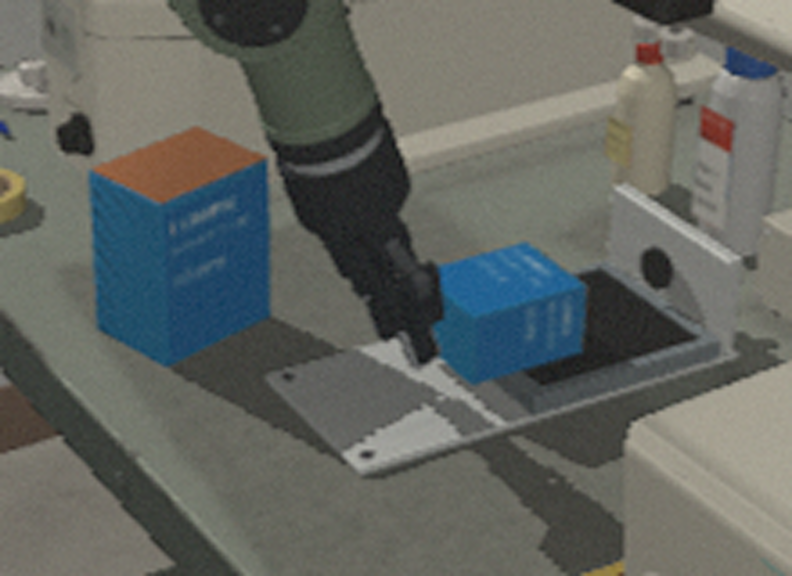

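View pics/t9c.png

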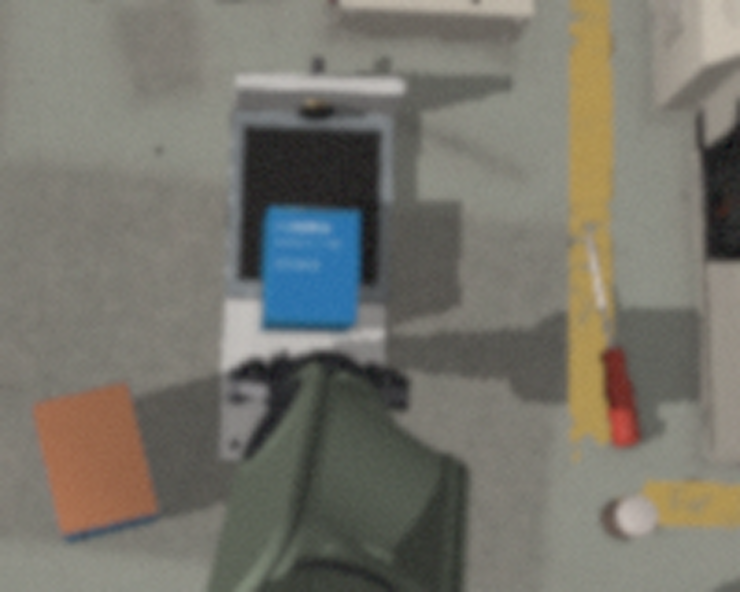

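The carton lies flat and roughly square with its foot at x≈556 in the top view, so it slid back a bit as it fell, and its lid is at about 643. The buffer should be met when the TCP is at about 612–630. Pushing at mid height.

```bash
python3 -m creep '[{"fingers":0.2,"travel":[4,-0.2,0],"rotation":[0,0,0]},{"fingers":0.2,"travel":[8,-0.3,0],"rotation":[0,0,0]},{"fingers":0.2,"travel":[11,-0.5,0],"rotation":[0,0,0]},{"fingers":0.2,"travel":[14,-0.6,0],"rotation":[0,0,0]},{"fingers":0.2,"travel":[17,-0.7,0],"rotation":[0,0,0]},{"fingers":0.2,"travel":[20,-0.8,0],"rotation":[0,0,0]}]'| grep -E 'time|pos|force'
python3 -m creep '[{"fingers":0.2,"travel":[3,-0.1,0],"rotation":[0,0,0]},{"fingers":0.2,"travel":[6,-0.2,0],"rotation":[0,0,0]},{"fingers":0.2,"travel":[9,-0.4,0],"rotation":[0,0,0]},{"fingers":0.2,"travel":[12,-0.5,0],"rotation":[0,0,0]}]'| grep -E 'time|pos|force'
python3 -c "
from h import *
grab('side','s10');a=cv2.imread('pics/s10.png')[180:340,260:480];cv2.imwrite('pics/s10c.png',cv2.resize(a,None,fx=3.6,fy=3.6,interpolation=cv2.INTER_CUBIC))"
```

```text
time: 13.2
position: [0.5471, -0.1294, 0.0374]
contact_force: [-3.1, 0.6, 2.4]
time: 13.6
position: [0.558, -0.1296, 0.037]
contact_force: [-3.6, 0.7, 2.7]
```

View pics/s10c.png

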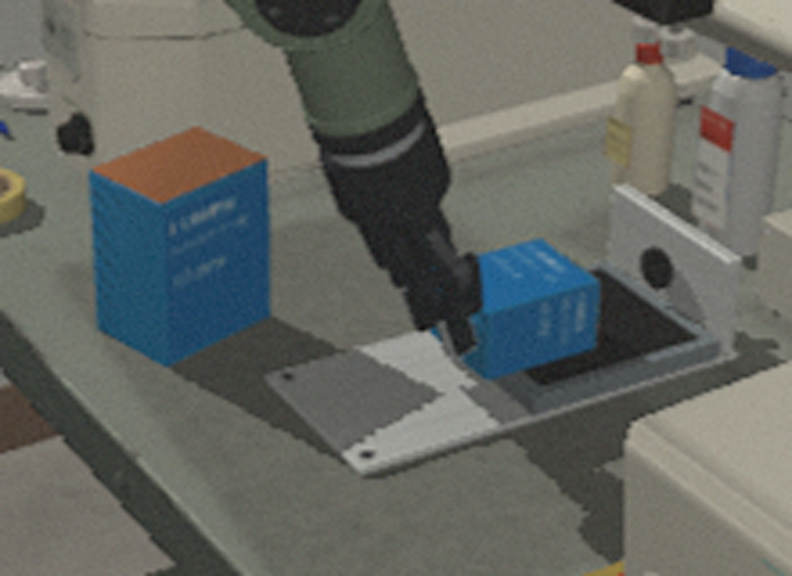

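It slides steadily at about 3.6 N. Continuing.

```bash
python3 -m creep '[{"fingers":0.2,"travel":[4,-0.2,0],"rotation":[0,0,0]},{"fingers":0.2,"travel":[8,-0.3,0],"rotation":[0,0,0]},{"fingers":0.2,"travel":[12,-0.5,0],"rotation":[0,0,0]},{"fingers":0.2,"travel":[16,-0.7,0],"rotation":[0,0,0]},{"fingers":0.2,"travel":[20,-0.8,0],"rotation":[0,0,0]},{"fingers":0.2,"travel":[24,-1,0],"rotation":[0,0,0]},{"fingers":0.2,"travel":[28,-1.2,0],"rotation":[0,0,0]},{"fingers":0.2,"travel":[31,-1.3,0],"rotation":[0,0,0]},{"fingers":0.2,"travel":[34,-1.4,0],"rotation":[0,0,0]},{"fingers":0.2,"travel":[36,-1.5,0],"rotation":[0,0,0]},{"fingers":0.2,"travel":[36,-1.5,0],"rotation":[0,0,0]}]'| grep -E 'time|pos|force'
python3 - <<'E'
from h import *
f=grab('top','t11')
b=cv2.imread('pics/t11.png')[130:290,290:490];cv2.imwrite('pics/t11c.png',cv2.resize(b,None,fx=3.7,fy=3.7,interpolation=cv2.INTER_CUBIC))
f,ray=mk('t11');hsv=cv2.cvtColor(f['frame'],cv2.COLOR_RGB2HSV);P=pts(f)
m=(cv2.inRange(hsv,(95,120,40),(125,255,255))>0)&(abs(P[...,2]-.072)<.012);m[:,:345]=0;m[:,405:]=0
c=max(cv2.findContours(m.astype(np.uint8),cv2.RETR_EXTERNAL,cv2.CHAIN_APPROX_NONE)[0],key=cv2.contourArea)
print(cv2.minAreaRect(np.array([ray(u,v,72) for u,v in c[:,0]],np.float32)),cv2.boundingRect(c))
E
```

```text
time: 14.75
position: [0.5956, -0.1316, 0.0376]
contact_force: [-1.0, 0.6, -0.2]
((647.8131713867188, -133.5386199951172), (70.58732604980469, 90.09806823730469), 86.77689361572266) (362, 169, 26, 32)
```

View pics/t11c.png

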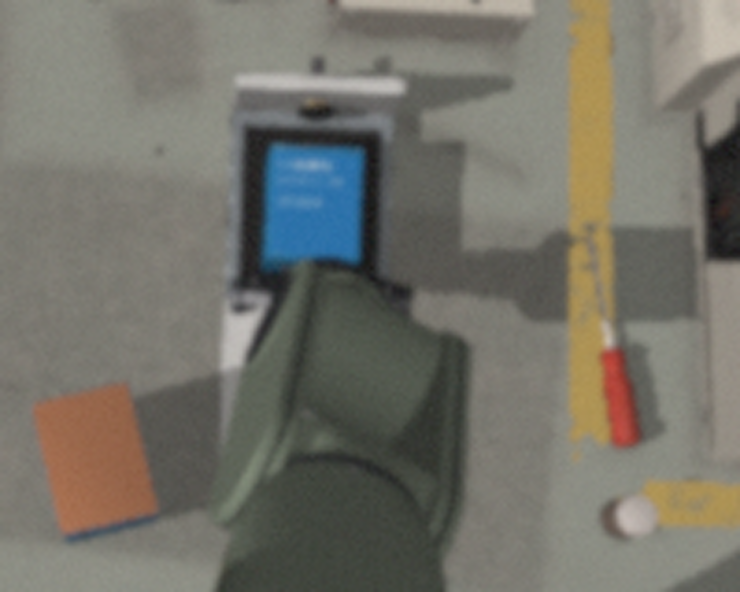

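The lid is now at about 692, and the carton is centred and square on the deck. I'll slow down from TCP 608.

```bash
python3 -m creep '[{"fingers":0.2,"travel":[3,-0.1,0],"rotation":[0,0,0]},{"fingers":0.2,"travel":[6,-0.3,0],"rotation":[0,0,0]},{"fingers":0.2,"travel":[9,-0.4,0],"rotation":[0,0,0]},{"fingers":0.2,"travel":[11,-0.5,0],"rotation":[0,0,0]},{"fingers":0.2,"travel":[12,-0.5,0],"rotation":[0,0,0]}]'| grep -E 'time|pos|force'
python3 -m creep '[{"fingers":0.2,"travel":[1,0,0],"rotation":[0,0,0]},{"fingers":0.2,"travel":[2,-0.1,0],"rotation":[0,0,0]}]'| grep -E 'time|pos|force'
python3 -m creep '[{"fingers":0.2,"travel":[1,0,0],"rotation":[0,0,0]},{"fingers":0.2,"travel":[2,-0.1,0],"rotation":[0,0,0]}]'| grep -E 'time|pos|force'
```

```text
time: 15.3
position: [0.6073, -0.132, 0.0376]
contact_force: [-5.6, 0.3, 3.9]
time: 15.5
position: [0.6089, -0.132, 0.0375]
contact_force: [-4.8, -0.5, 3.6]
time: 15.7
position: [0.611, -0.1321, 0.0375]
contact_force: [-5.3, 0.7, 3.5]
```

```bash
python3 -m creep '[{"fingers":0.2,"travel":[1,0,0],"rotation":[0,0,0]},{"fingers":0.2,"travel":[1.5,-0.1,0],"rotation":[0,0,0]}]'| grep -E 'time|pos|force'
python3 -m creep '[{"fingers":0.2,"travel":[1,0,0],"rotation":[0,0,0]},{"fingers":0.2,"travel":[1.5,-0.1,0],"rotation":[0,0,0]}]'| grep -E 'time|pos|force'
```

```text
time: 15.9
position: [0.6126, -0.1322, 0.0375]
contact_force: [-5.0, 0.0, 4.4]
time: 16.1
position: [0.6141, -0.1323, 0.0375]
contact_force: [-5.0, -0.1, 3.7]
```

```bash
python3 -m creep '[{"fingers":0.2,"travel":[1,0,0],"rotation":[0,0,0]},{"fingers":0.2,"travel":[1.5,-0.1,0],"rotation":[0,0,0]}]'| grep -E 'time|pos|force'
```

```text
time: 16.3
position: [0.6156, -0.1324, 0.0374]
contact_force: [-4.7, 0.4, 3.5]
```

```bash
python3 -m creep '[{"fingers":0.2,"travel":[0.7,0,0],"rotation":[0,0,0]},{"fingers":0.2,"travel":[1.2,-0.1,0],"rotation":[0,0,0]}]'| grep -E 'time|pos|force'
python3 -m creep '[{"fingers":0.2,"travel":[0.6,0,0],"rotation":[0,0,0]},{"fingers":0.2,"travel":[1.2,0,0],"rotation":[0,0,0]}]'| grep -E 'time|pos|force'
```

```text
time: 16.5
position: [0.6167, -0.1325, 0.0374]
contact_force: [-4.5, 1.0, 4.4]
time: 16.7
position: [0.618, -0.1326, 0.0374]
contact_force: [-4.2, 0.2, 3.9]
```

```bash
python3 -m creep '[{"fingers":0.2,"travel":[0.6,0,0],"rotation":[0,0,0]},{"fingers":0.2,"travel":[1.2,-0.1,0],"rotation":[0,0,0]}]'| grep -E 'time|pos|force'
```

```text
time: 16.9
position: [0.6192, -0.1327, 0.0374]
contact_force: [-5.2, -0.3, 4.4]
```

```bash
python3 -m creep '[{"fingers":0.2,"travel":[0.6,0,0],"rotation":[0,0,0]},{"fingers":0.2,"travel":[1.2,0,0],"rotation":[0,0,0]}]'| grep -E 'time|pos|force'
```

```text
time: 17.1
position: [0.6204, -0.1327, 0.0374]
contact_force: [-4.4, -1.4, 3.7]
```

```bash
python3 -m creep '[{"fingers":0.2,"travel":[0.6,0,0],"rotation":[0,0,0]},{"fingers":0.2,"travel":[1.2,-0.1,0],"rotation":[0,0,0]}]'| grep -E 'time|pos|force'
```

```text
time: 17.3
position: [0.6216, -0.1327, 0.0374]
contact_force: [-5.2, 0.5, 3.5]
```

```bash
python3 -m creep '[{"fingers":0.2,"travel":[0.6,0,0],"rotation":[0,0,0]},{"fingers":0.2,"travel":[1.2,0,0],"rotation":[0,0,0]}]'| grep -E 'time|pos|force'
```

```text
time: 17.5
position: [0.6228, -0.1328, 0.0374]
contact_force: [-6.0, 0.1, 4.1]
```

```bash
python3 -m creep '[{"fingers":0.2,"travel":[0.6,0,0],"rotation":[0,0,0]},{"fingers":0.2,"travel":[1.2,-0.1,0],"rotation":[0,0,0]}]'| grep -E 'time|pos|force'
```

```text
time: 17.7
position: [0.624, -0.1328, 0.0374]
contact_force: [-5.2, 1.5, 3.4]
```

```bash
python3 -m creep '[{"fingers":0.2,"travel":[0.6,0,0],"rotation":[0,0,0]},{"fingers":0.2,"travel":[1.2,-0.1,0],"rotation":[0,0,0]}]'| grep -E 'time|pos|force'
```

```text
time: 17.9
position: [0.6252, -0.133, 0.0374]
contact_force: [-4.8, 0.6, 4.0]
```

```bash
python3 -m creep '[{"fingers":0.2,"travel":[0.6,0,0],"rotation":[0,0,0]},{"fingers":0.2,"travel":[1.2,0,0],"rotation":[0,0,0]}]'| grep -E 'time|pos|force'
```

```text
time: 18.1
position: [0.6264, -0.133, 0.0374]
contact_force: [-4.8, -0.1, 3.3]
```

```bash
python3 -m creep '[{"fingers":0.2,"travel":[0.6,0,0],"rotation":[0,0,0]},{"fingers":0.2,"travel":[1.2,-0.1,0],"rotation":[0,0,0]}]'| grep -E 'time|pos|force'
```

```text
time: 18.3
position: [0.6276, -0.1331, 0.0374]
contact_force: [-3.7, 0.1, 3.4]
```

```bash
python3 -m creep '[{"fingers":0.2,"travel":[0.6,0,0],"rotation":[0,0,0]},{"fingers":0.2,"travel":[1.2,0,0],"rotation":[0,0,0]}]'| grep -E 'time|pos|force'
```

```text
time: 18.5
position: [0.628, -0.133, 0.0373]
contact_force: [-9.2, -1.1, 6.7]
```

```bash
python3 -c "
from h import *
f=grab('side','s12');a=cv2.imread('pics/s12.png')[180:340,320:480];cv2.imwrite('pics/s12c.png',cv2.resize(a,None,fx=3.7,fy=3.7,interpolation=cv2.INTER_CUBIC))
b=grab('top','t12')['frame'][140:230,330:420];cv2.imwrite('pics/t12c.png',cv2.resize(b,None,fx=6,fy=6,interpolation=cv2.INTER_CUBIC)[:,:,::-1])"
```

```text
(no output)
```

View pics/s12c.png

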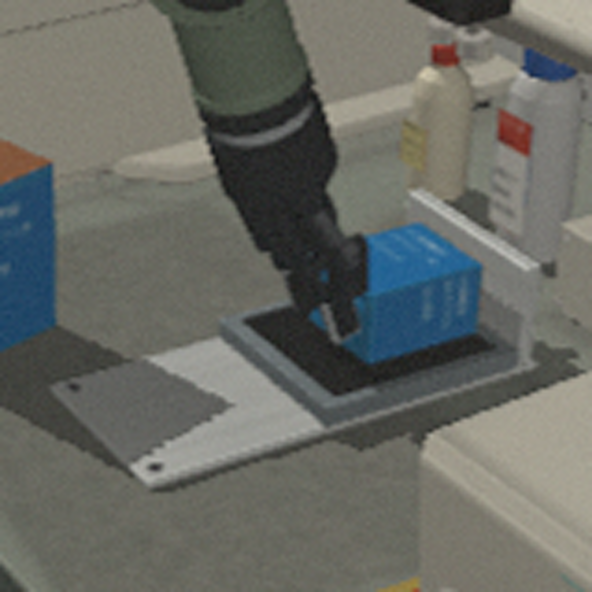

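View pics/t12c.png

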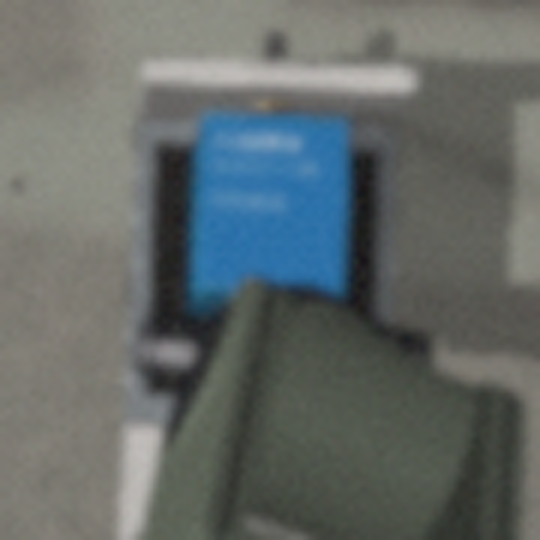

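A force rise at TCP x=628.0 shows the lid meeting the buffer. The top crop shows the carton square, with the buffer nub (262,103) against the lid. Now I'll trim to a light press, easing the downward rub.

```bash
python3 -m creep '[{"fingers":0.2,"travel":[0.3,0,0.7],"rotation":[0,0,0]},{"fingers":0.2,"travel":[0.3,0,0.7],"rotation":[0,0,0]}]'| grep -E 'time|pos|force'
```

```text
time: 18.8
position: [0.6279, -0.133, 0.0374]
contact_force: [-6.9, -0.4, 3.1]
```

```bash
python3 -m creep '[{"fingers":0.2,"travel":[0.4,0,0.3],"rotation":[0,0,0]},{"fingers":0.2,"travel":[0.8,0,0.5],"rotation":[0,0,0]}]'| grep -E 'time|pos|force'
```

```text
time: 19.0
position: [0.6279, -0.1329, 0.0374]
contact_force: [-8.5, -1.9, 3.2]
```

```bash
python3 -m creep '[{"fingers":0.2,"travel":[0.4,0,0.3],"rotation":[0,0,0]},{"fingers":0.2,"travel":[0.8,0,0.5],"rotation":[0,0,0]}]'| grep -E 'time|pos|force'
```

```text
time: 19.2
position: [0.628, -0.1329, 0.0375]
contact_force: [-9.5, -2.4, 2.9]
```

```bash
python3 -m creep '[{"fingers":0.2,"travel":[0.8,-0.3,0.4],"rotation":[0,0,0]},{"fingers":0.2,"travel":[1.3,-0.3,0.6],"rotation":[0,0,0]},{"fingers":0.2,"travel":[1.3,-0.3,0.6],"rotation":[0,0,0]},{"fingers":0.2,"travel":[1.3,-0.3,0.6],"rotation":[0,0,0]}]'| grep -E 'time|pos|force'
python3 -m creep '[{"fingers":0.2,"travel":[0,0,0],"rotation":[0,0,0]},{"fingers":0.2,"travel":[0,0,0],"rotation":[0,0,0]},{"fingers":0.2,"travel":[0,0,0],"rotation":[0,0,0]}]'| grep -E 'time|pos|force'
```

```text
time: 19.6
position: [0.628, -0.1329, 0.0375]
contact_force: [-11.8, -2.6, 3.7]
time: 19.9
position: [0.628, -0.1329, 0.0375]
contact_force: [-11.3, -2.3, 2.6]
```

```bash
python3 -m creep '[{"fingers":0.2,"travel":[0,0,0],"rotation":[0,0,0]},{"fingers":0.2,"travel":[0,0,0],"rotation":[0,0,0]},{"fingers":0.2,"travel":[0,0,0],"rotation":[0,0,0]},{"fingers":0.2,"travel":[0,0,0],"rotation":[0,0,0]},{"fingers":0.2,"travel":[0,0,0],"rotation":[0,0,0]},{"fingers":0.2,"travel":[0,0,0],"rotation":[0,0,0]},{"fingers":0.2,"travel":[0,0,0],"rotation":[0,0,0]}]'| grep -E 'time|pos|force'
python3 -m creep '[{"fingers":0.2,"travel":[-2,0.1,0],"rotation":[0,0,0]},{"fingers":0.2,"travel":[-6,0.3,0],"rotation":[0,0,0]},{"fingers":0.2,"travel":[-30,1.2,2],"rotation":[0,0,0]},{"fingers":0.2,"travel":[-75,3,15],"rotation":[0,0,0]},{"fingers":0.2,"travel":[-115,5,45],"rotation":[0,0.1,0]},{"fingers":0.2,"travel":[-140,6,85],"rotation":[0,0.22,0]},{"fingers":0.2,"travel":[-160,6,130],"rotation":[0,0.35,0]},{"fingers":0.2,"travel":[-170,6,175],"rotation":[0,0.35,0]},{"fingers":0.2,"travel":[-170,6,215],"rotation":[0,0.35,0]},{"fingers":0.2,"travel":[-170,6,215],"rotation":[0,0.35,0]}]'| grep -E 'time|pos|force'
python3 - <<'E'
from h import *
f=grab('top','t13');b=f['frame'][130:230,310:440];cv2.imwrite('pics/t13c.png',cv2.resize(b,None,fx=5,fy=5,interpolation=cv2.INTER_CUBIC)[:,:,::-1])
a=grab('side','s13')['frame'];cv2.imwrite('pics/s13c.png',cv2.resize(a[180:340,260:480],None,fx=3.6,fy=3.6,interpolation=cv2.INTER_CUBIC)[:,:,::-1])
f,ray=mk('t13');hsv=cv2.cvtColor(f['frame'],cv2.COLOR_RGB2HSV);P=pts(f)
m=(cv2.inRange(hsv,(95,120,40),(125,255,255))>0)&(abs(P[...,2]-.072)<.012);m[:,:345]=0;m[:,405:]=0
c=max(cv2.findContours(m.astype(np.uint8),cv2.RETR_EXTERNAL,cv2.CHAIN_APPROX_NONE)[0],key=cv2.contourArea)
print(cv2.minAreaRect(np.array([ray(u,v,72) for u,v in c[:,0]],np.float32)),cv2.boundingRect(c),np.median(P[m][:,2]))
w=grab('wrist','w13');f,ray=mk('w13');hsv=cv2.cvtColor(f['frame'],cv2.COLOR_RGB2HSV);P=pts(f)
m=(cv2.inRange(hsv,(95,120,40),(125,255,255))>0)&(abs(P[...,2]-.072)<.006)&(P[...,0]>.5)
if m.sum()>50:
  c=max(cv2.findContours(m.astype(np.uint8),cv2.RETR_EXTERNAL,cv2.CHAIN_APPROX_NONE)[0],key=cv2.contourArea)
  print('wrist',cv2.minAreaRect(np.array([ray(u,v,72) for u,v in c[:,0]],np.float32)),cv2.boundingRect(c))
E
```

```text
time: 20.6
position: [0.628, -0.1329, 0.0375]
contact_force: [-12.9, -2.1, 2.9]
time: 21.6
position: [0.4668, -0.1285, 0.2623]
contact_force: [0.8, 0.2, 1.2]
((679.3046875, -134.83351135253906), (68.60794830322266, 87.91971588134766), 89.56810760498047) (363, 159, 25, 31) 0.07098457959328075
wrist ((670.43603515625, -133.88168334960938), (69.9502944946289, 76.90157318115234), 88.28833770751953) (290, 383, 74, 67)
```

View pics/t13c.png

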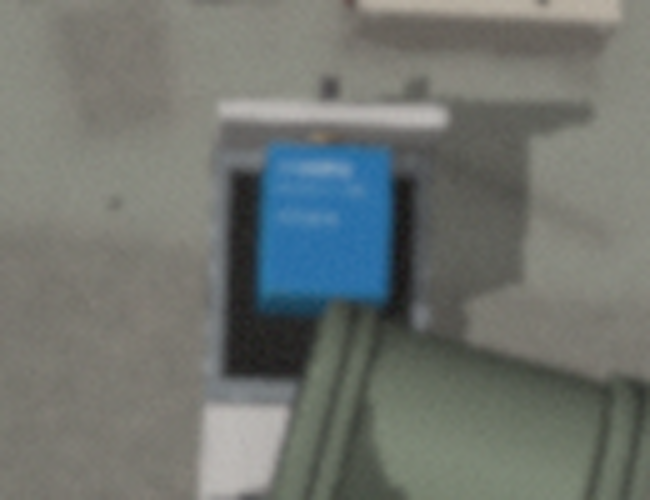

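View pics/s13c.png

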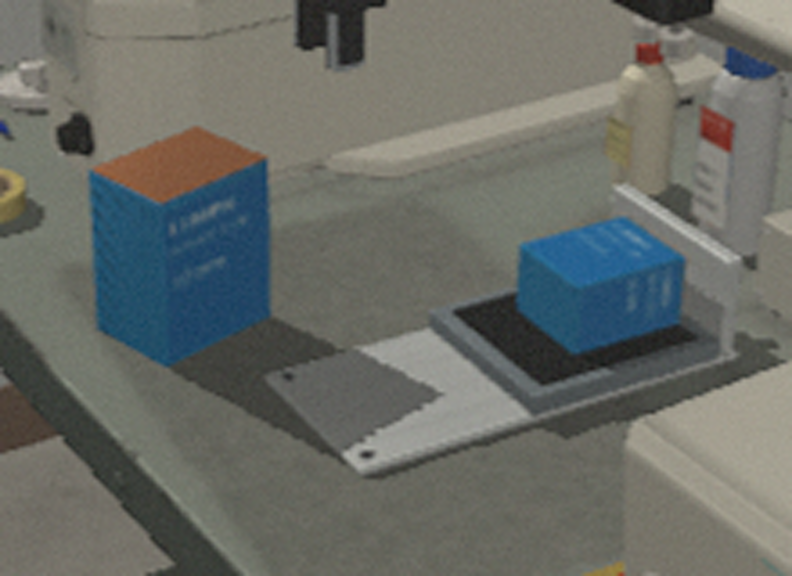

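View pics/w13.png

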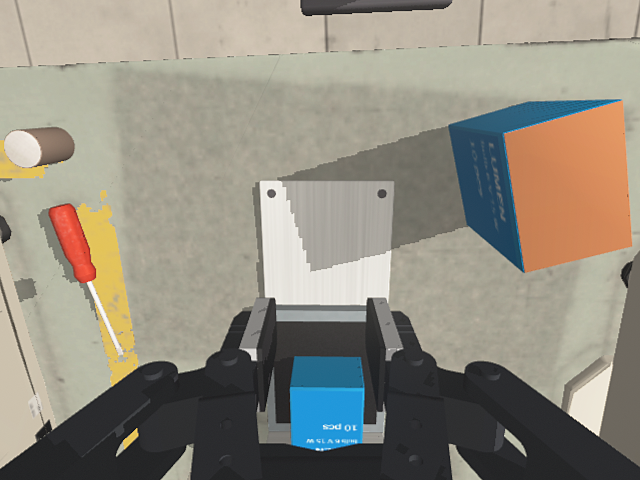

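All three views show the carton flat on the deck, square, with its lid at the buffer. The wrist view gives its yaw as -1.7° against the jig's -2.4°. The robot is clear, so I'm handing in.

```bash
python3 -c "
from plant import ctrl
s=ctrl.state();print(s['time'],s['contact_force']);print(ctrl.finish_job())"
```

```text
21.75 [ 0.20594412  0.49900946 -0.21685036]
the job is handed in; nothing more can be done
None
```

The blue carton (the smaller one, 70 x 52 x 88 mm) is lying on its side on the jig deck, square, with its lid at the buffer. I handed the job in at 21.75 s, with the arm clear and touching nothing.

- **Slide to the step:** I pushed it low and square until its foot met the step. The push was about 3 N while sliding and reached 8.6 N at the step. It was still upright and square to the jig to within about 1°.
- **Topple:** I pushed high on its face and let the push rise with it. It passed balance at about 45° and fell onto the deck with the lid towards the wall.
- **Slide back in the fall:** It ended up about 14 mm further back than expected, with its foot overhanging the step. That made the slide along the deck longer but caused no trouble.
- **Slide to the buffer:** I slid it along the deck at about 5 N until the force rose sharply where the lid met the buffer.
- **Press:** I held it there at 9.5 to 13 N on the tool for about 1.4 s. The force on the buffer itself was a few newtons less, because the deck takes some by friction. The highest push I read on the carton, taking all directions together, was about 13.5 N. Forces were read only at the end of each move.

**Last checks:** The carton is flat, with its top at 71 mm. The wrist camera puts its yaw at -1.7° against the jig's -2.4°. The top camera reads -0.4°, but it is coarser and has read high throughout. The gripper touched only the carton, and the other items I could see in the final pictures had not moved. I did not check the tape roll or test block separately at the end.

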